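Tighten the pump cover crosswise

ROBOT

A 6-joint arm with a two-finger parallel gripper is mounted at the origin on a cart in front of the work surface, level with it; the furniture and walls round the work are solid. World frame = base frame: x ahead of the robot, y to its left, z up, the work surface at z = 0. Lengths are in m, angles in rad, forces in N, time in s.
With the tool pointing down it reaches from about 0.375 to 0.975 m from the base axis. Payload 3.8 kg.
Tool frame: the origin (TCP) lies at the very end of the fingers, on their centre line; the grasp point (between the pads) lies 19 mm behind it; z points along the fingers, y is the line along which they close (so a half turn about z gives the same grasp; the last joint's range is limited). The gripper opens to 85 mm and grips with 20 to 120 N. Pads are 22 mm wide; open, the fingers measure 114 mm over their backs; the gripper's body (76 mm by 85 mm) begins 54 mm behind the grasp point. The pads swing forward as they close: fully open they stand 13 mm farther back than shut.
Start: joints at [-1.299, 0.264, 1.604, -0, 1.274, -0.037], TCP at [0.205, -0.643, 0.231] pointing down, gripper open.
Joint ranges: [-2.63, 2.63], [-0.94, 2.18], [0.31, 2.57], [-1.31, 4.45], [0, 2.66], [-2.55, 2.55]. Speed limits (rad/s): [2.57, 2.57, 3.14, 3.14, 3.14, 3.14].

INTERFACE

Orientations are given as a rotation vector (axis times angle).
In Python, from workcell import bot gives the robot as it stands.
- The arm moves only by the shell command python3 -m creep 'ROWS' [FORCE]. ROWS is JSON, a list of rows, each a list of 5 numbers: the shift along the tool's x, y, z in units of 0.05 m (1.0 is 0.05 m), then the turn about the tool's z in units of 0.1 rad (1.0 is 0.1 rad), then the opening, from 0 (shut) to 1 (fully open). In form: [[tx, ty, tz, spin, hand], ...]. A call has 1 to 20 rows; each row shifts and turns the commanded pose from where the row before left it, along the tool's axes as they then stand; what a row does not reach is not made up. A row lasts 1/8 s, in which the tool goes at most 62.5 mm and 10.7 degrees, less where a joint would pass 70% of its speed; a pose out of reach is approached as far as the arm can. A call with a number of a shift or a turn outside -1 to 1 is refused whole. A call with a gripper value outside its range is refused whole. The fingers move at their own pace and stop on an object; FORCE is the grip in N (left out, the last holds). Time passes only in rows, so rows that do not move let the fingers close. It gives the time, the measured TCP pose, the force, the opening and the grip force at its end, in the units of the state.
- bot.read_state(): the state, without advancing time (a new reading comes with each control period).
- bot.read_camera(name): name is "scene" or "top"; returns a dict with "pixels" (400x640x3 uint8, red, green, blue), "vfov" (degrees; the focal length in pixels is half the picture's height over the tangent of half this angle, whatever the lens; pixels are square), "cx", "cy" (the principal point, pixels), "dist_coeffs" ([k1, k2, p1, p2, k3] as OpenCV has them; the pictures are not rectified), "world_to_cam" (4x4, takes a point from world to camera coordinates). Camera axes: x right, y down, z forward; pixel columns grow to the right and rows downward; lengths in m; the calibration is good to about 2 mm. A picture is of the moment at which its call begins. There is no depth.
- bot.finish_job(): hands the job in; it is judged then, once.
Trained networks look in a picture, given as the dict that the camera call returned (one of the last four; its "shot" number tells which), for a name from the list of things; names that differ only in an ending like _2 or _b are one class to them, and where a whole thing is asked for, a point or a joint stands for the part that bears it (a point fixed in the world has none). Each returns a list of dicts, best first, with "score" (0 to 1); they miss things now and then, are a little off and sometimes report something else, mostly with a low value. They report only what shows in the picture. A call takes as long as a camera call.
- bot.look_for(target, picture): "bbox" ([left, top, right, bottom] in pixels, round what is visible of it).
- bot.regions_of(target, picture): "mask" (400x640 bool, what is visible of it) and "bbox" ([left, top, right, bottom] in pixels, round what is visible of it).
The state is a dict: "time": time; "q": joint angles; "joint_vel": joint speeds; "joint_torque": joint torques, N m; "tool_pos": TCP position; "tcp_rot": TCP orientation; "wrist_force": force on the tool from outside, world axes, zero at the start; "torque": the same for the moment, N m; "width": opening from 0.0 (shut) to 1.0 (fully open); "grip_force": force on a finger pad.
Only numpy, scipy, OpenCV 4.12 (cv2) and the standard library are available. Lean on these libraries where they do the work, as an engineer would, in place of code of your own. Each camera call takes 0.05 s, during which the arm holds its last target. There are 200 camera calls.

TASK

The filter cover of the blue rinse-water pump sits loose. Pull the red stop knob up until it snaps out, then turn each of the four crank nuts half a turn clockwise by its upright black handle, finishing one nut before starting the next and going crosswise (from the first nut to the one diagonally opposite, then the other two), so that the cover comes down evenly and sits level. With all four tight, push the stop knob fully back in; leave the things round the pump where they stand.

Things in the scene. Friction and masses are not known exactly. Their poses are not given: they have to be found in the camera images.
- pump: Rinse-water pump fixed to the worktop: blue square housing 160x160 mm, 55 mm high; grey switch pod 90 (x) by 116 (y) mm on its left (+y) side, reaching y = 200 mm; hose stubs 34 mm long on its right. Origin on the worktop under the middle of the square cover; at yaw 0 x points away from the robot, y left, z up. Its place and yaw (+-0.3 rad) vary.
- cover: Square aluminium cover plate, 154x154x8 mm, loose on four studs of the pump, pushed up against the nuts by springs. Origin in the middle of its thickness, 65 mm over the worktop while loose, about 60 mm when all four nuts are tight. Each nut lowers its own corner. A round sight glass in its middle stands 12 mm above its origin.
- nut_1 (a joint): Turn (rad) of the crank nut at the near left corner of the cover, axis at x -48, y 48 mm in the pump's frame; grows CLOCKWISE from above. At 0 (loose) the crank points along the pump's -x (toward the robot); half a turn on (3.14, tight) it points along +x, by way of +y. Starts at 0 to 0.25, stops hard at 3.3. It stays where it is left; about 3 N at the handle turns it. Half a turn lowers it 5 mm.
- nut_1_grip (a point): Grip point on the upright round black handle (20 mm thick, 34 mm high, a sleeve that spins freely on its pin) of the near left nut; 45 mm from the nut's axis, moving with it. 118 mm over the worktop loose, 113 tight; 12 mm under the handle's top and 22 mm above the crank arm, a flat steel bar 16 mm wide. Nothing but the four handles stands higher than the arms on the cover.
- nut_2 (a joint): Turn (rad) of the crank nut at the far left corner of the cover, axis at x 48, y 48 mm in the pump's frame; grows CLOCKWISE from above. At 0 (loose) the crank points along the pump's +y; half a turn on (3.14, tight) it points along -y, by way of +x. Starts at 0 to 0.25, stops hard at 3.3. It stays where it is left; about 3 N at the handle turns it. Half a turn lowers it 5 mm.
- nut_2_grip (a point): Grip point on the upright round black handle (20 mm thick, 34 mm high, a sleeve that spins freely on its pin) of the far left nut; 45 mm from the nut's axis, moving with it. 118 mm over the worktop loose, 113 tight; 12 mm under the handle's top and 22 mm above the crank arm, a flat steel bar 16 mm wide. Nothing but the four handles stands higher than the arms on the cover.
- nut_3 (a joint): Turn (rad) of the crank nut at the far right corner of the cover, axis at x 48, y -48 mm in the pump's frame; grows CLOCKWISE from above. At 0 (loose) the crank points along the pump's +x; half a turn on (3.14, tight) it points along -x, by way of -y. Starts at 0 to 0.25, stops hard at 3.3. It stays where it is left; about 3 N at the handle turns it. Half a turn lowers it 5 mm.
- nut_3_grip (a point): Grip point on the upright round black handle (20 mm thick, 34 mm high, a sleeve that spins freely on its pin) of the far right nut; 45 mm from the nut's axis, moving with it. 118 mm over the worktop loose, 113 tight; 12 mm under the handle's top and 22 mm above the crank arm, a flat steel bar 16 mm wide. Nothing but the four handles stands higher than the arms on the cover.
- nut_4 (a joint): Turn (rad) of the crank nut at the near right corner of the cover, axis at x -48, y -48 mm in the pump's frame; grows CLOCKWISE from above. At 0 (loose) the crank points along the pump's -y; half a turn on (3.14, tight) it points along +y, by way of -x. Starts at 0 to 0.25, stops hard at 3.3. It stays where it is left; about 3 N at the handle turns it. Half a turn lowers it 5 mm.
- nut_4_grip (a point): Grip point on the upright round black handle (20 mm thick, 34 mm high, a sleeve that spins freely on its pin) of the near right nut; 45 mm from the nut's axis, moving with it. 118 mm over the worktop loose, 113 tight; 12 mm under the handle's top and 22 mm above the crank arm, a flat steel bar 16 mm wide. Nothing but the four handles stands higher than the arms on the cover.
- stop_knob (a joint): Height by which the red push-pull stop knob is pulled up (m): 0 = pushed in, 0.018 = out (pump isolated). A snap spring of about 4 N holds it at either end; past the middle it goes to the nearer end by itself. Moves straight up and down.
- stop_knob_grip (a point): Grip point on the axis of the red round stop knob (43 mm across, 24 mm high, flat top) on the pod, at x 0, y 160 mm in the pump's frame; 21 mm above the knob's underside, 3 mm under its top, moving with it: 89 mm over the worktop when in, 107 when out. The pod's steel collar lies 8 mm below the knob when in.
- jar_powder: Bystander, loose: clear clip jar of washing powder with black lid, 92 mm across, 153 high, at the back; origin under its middle.
- vase_cream: Bystander, loose: cream stoneware vase, 80 mm across, 114 high, at the back; origin under its middle.
- basket_ivy: Bystander, loose: small brown wicker basket, 130x140x125 mm, on the left; origin under its middle.
- button_tin: Bystander, loose: green tin, 87x118x46 mm, on the left; origin under its middle.
- brush_1: Bystander, loose: grey scrubbing brush with blue bristles, 30x85x55 mm, front right; origin under its middle.
- powder_scoop: Bystander, loose: white scoop, 56x139x44 mm, at the front edge before the sink; origin under its middle.

How it is judged:
By the outcome, as a careful person would: the job done as asked, in the order asked, and still so for the second after the job is handed in, with the robot touching nothing.
It also fails if it takes over 72 s, if anything falls off the work surface, if the arm or the gripper's body presses on something with over 40 N, if the wrist force passes 120 N, or if a joint passes its speed limit or range.

## Working session

There is one attempt and no reset: what is moved stays moved. The work goes in short steps, Python scripts to look and compute and a shell command to move; the robot and the scene stay as the last step left them, time stands still between calls to the robot, and variables do not carry over. Pictures are saved under pics/ and viewed, at most 10 in all, crops included, and the job is handed in when it is done.

```bash
mkdir -p pics; ls
cat > h.py <<'E'
import numpy as np, cv2
from workcell import bot
def K(p):
    f=200/np.tan(np.radians(p["vfov"])/2)
    return np.array([[f,0,p["cx"]],[0,f,p["cy"]],[0,0,1.]])
def proj(p,X):
    M=np.array(p["world_to_cam"]); r,_=cv2.Rodrigues(M[:3,:3])
    return cv2.projectPoints(np.array(X,float).reshape(-1,1,3),r,M[:3,3],K(p),np.array(p["dist_coeffs"],float))[0].reshape(-1,2)
def at_z(p,uv,z):
    M=np.array(p["world_to_cam"]); n=cv2.undistortPoints(np.array(uv,float).reshape(-1,1,2),K(p),np.array(p["dist_coeffs"],float)).reshape(-1,2)
    R=M[:3,:3]; c=-R.T@M[:3,3]; d=np.c_[n,np.ones(len(n))]@R
    return c+d*((z-c[2])/d[:,2])[:,None]
def save(p,n): cv2.imwrite(n,p["pixels"][:,:,::-1])
E
python3 - <<'E'
from h import *
for n in("top","scene"):
    p=bot.read_camera(n); save(p,f"pics/{n}0.png")
    M=np.array(p["world_to_cam"]);print(n,-M[:3,:3].T@M[:3,3])
    for t in("nut_1_grip","stop_knob","cover","pump"):
        for d in bot.look_for(t,p)[:5]: print(t,np.round(d["bbox"]),round(d["score"],2))
s=bot.read_state();print(s["tool_pos"],s["tcp_rot"],s["time"],s["wrist_force"],s["width"])
E
```

```text
pics
top [-0.1346461   0.29079696  1.08391857]
nut_1_grip [312. 217. 327. 242.] 0.49
stop_knob [349. 201. 372. 221.] 0.55
stop_knob [268. 219. 286. 230.] 0.54
cover [302. 190. 363. 242.] 0.8
cover [305. 141. 330. 175.] 0.7
pump [257. 171. 372. 257.] 0.62
scene [-0.67869907  0.09666287  0.9682627 ]
stop_knob [276. 203. 290. 215.] 0.49
cover [339. 196. 364. 230.] 0.88
pump [272. 178. 374. 241.] 0.74
[ 0.20513327 -0.64306178  0.23126466] [ 3.10420616e+00  4.83198266e-01 -4.87301235e-05] 0.5 [-0.15060702 -0.4856882   1.28946476] 0.9997456608824666
```

Run:
```python
import cv2
a=cv2.imread("pics/top0.png")[130:280,230:430]; cv2.imwrite("pics/topc.png",cv2.resize(a,(800,600),interpolation=cv2.INTER_CUBIC))
```

```text
(no output)
```

View pics/topc.png

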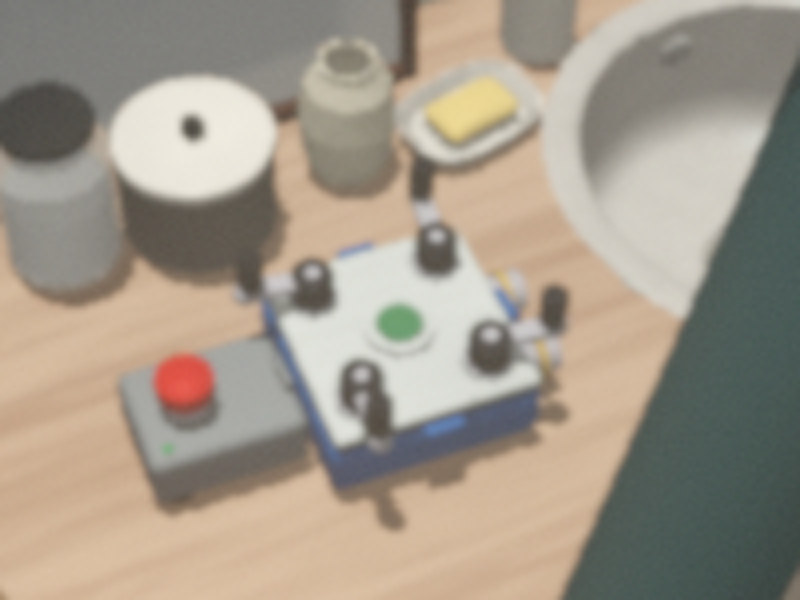

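View pics/scene0.png

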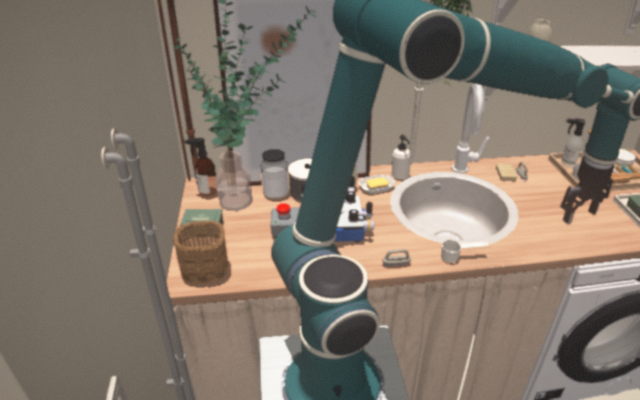

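The top crop shows the pump clearly. In crop pixels: knob top (184,375), cover corners about (268,300), (335,447), (538,385) and (465,235), sight glass (400,322), and handles at (378,418), (247,272), (423,180) and (554,308). I'll fit the pose to these.

```bash
cat > fit.py <<'E'
from h import *
from scipy.optimize import least_squares
AX=np.array([[-48,48],[48,48],[48,-48],[-48,-48]])/1e3
A0=np.array([np.pi,np.pi/2,0,-np.pi/2])
def W(v,P):
    c,s=np.cos(v[2]),np.sin(v[2]); P=np.atleast_2d(P).astype(float)
    return np.c_[P[:,0]*c-P[:,1]*s+v[0],P[:,0]*s+P[:,1]*c+v[1],P[:,2]]
def grip(i,t,z): a=A0[i]-t; return [AX[i,0]+.045*np.cos(a),AX[i,1]+.045*np.sin(a),z]
def pts(v):
    c=.077
    P=[[0,0,.077],[0,.16,.092],[c,c,.069],[-c,c,.069],[-c,-c,.069],[c,-c,.069]]
    for i in range(4): P+= [grip(i,v[3+i],.130),grip(i,v[3+i],.096)]
    return W(v,P)
E
python3 - <<'E'
from fit import *
p=bot.read_camera("top")
uv=np.array([[400,322],[184,372],[268,297],[335,447],[538,383],[463,233],[377,400],[379,436],[247,256],[247,292],[423,161],[426,202],[554,291],[553,326]])/4+[230,130]
r=least_squares(lambda v:(proj(p,pts(v))-uv).ravel(),[.6,.2,0,.1,.1,.1,.1],loss="soft_l1")
v=r.x;print(np.round(v,4));print(np.round(proj(p,pts(v))-uv,1).tolist())
np.save("pose.npy",v)
for i in range(4): print(W(v,grip(i,v[3+i],.118)))
print(W(v,[0,.16,.089]))
im=cv2.resize(np.ascontiguousarray(p["pixels"][130:280,230:430,::-1]),(800,600),interpolation=cv2.INTER_CUBIC)
for q in (proj(p,pts(v))-[230,130])*4: cv2.drawMarker(im,tuple(int(a) for a in q),(0,255,255),0,10,1)
cv2.imwrite("pics/ov.png",im)
E
```

```text
[ 0.5506 -0.0839 -0.0995  0.0939  0.1052  0.113  -0.0075]
[[0.1, 0.9], [-0.5, 0.6], [-1.2, -3.9], [-0.2, 0.1], [1.2, 0.6], [-0.8, -1.3], [0.4, 0.8], [-0.4, -0.8], [0.7, 0.3], [1.2, -0.9], [0.6, 1.0], [-0.6, -1.3], [0.3, 0.7], [-0.6, -0.4]]
[[ 0.46345156 -0.02275123  0.118     ]]
[[0.61228485 0.0031167  0.118     ]]
[[ 0.63758376 -0.14596071  0.118     ]]
[[ 0.49393423 -0.17173735  0.118     ]]
[[0.56650489 0.07527215 0.089     ]]
```

View pics/ov.png

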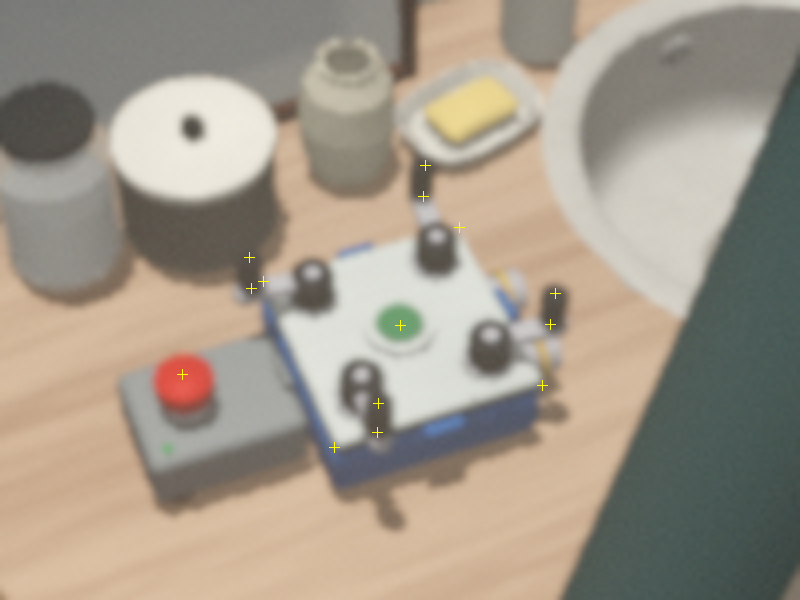

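Overlay fits to about 0.3 px. I'll turn the tool to the pump's yaw so that its axes line up, then go above the knob.

```bash
cat > go.py <<'E'
import sys
from fit import *
from scipy.spatial.transform import Rotation as R
# usage: go.py x y z (pump frame TCP target, m): prints remaining shift in tool units, spin
v=np.load("pose.npy"); s=bot.read_state()
Rm=R.from_rotvec(s["tcp_rot"]).as_matrix()
def rep(*t):
    T=W(v,[t])[0]; return np.round(Rm.T@(T-s["tool_pos"])/.05,2)
inv=lambda P:np.r_[np.array([[np.cos(v[2]),np.sin(v[2])],[-np.sin(v[2]),np.cos(v[2])]])@(np.array(P[:2])-v[:2]),P[2]]
print("t",round(s["time"],2),"pump xyz mm",np.round(inv(s["tool_pos"])*1e3,1),"F",np.round(s["wrist_force"],1),"w",round(s["width"],3),"g",round(s["grip_force"],1))
print("spin units",round((np.arctan2(Rm[1,0],Rm[0,0])-v[2])/.1,2))
a=list(map(float,sys.argv[1:]))
if a: print("shift",rep(*a))
E
python3 - <<'E'
from fit import *
v=np.load("pose.npy"); p=bot.read_camera("top")
for n in("vase_cream","jar_powder","button_tin","basket_ivy"):
    for d in bot.look_for(n,p)[:1]:
        b=d["bbox"]; print(n,round(d["score"],2),at_z(p,[[(b[0]+b[2])/2,b[3]]],0))
print(W(v,[[.093,.048,.1],[.093,-.048,.1]]))
E
python3 -m creep '[[0,0,0,1,1],[0,0,0,1,1],[0,0,0,1,1],[0,0,0,1,1],[0,0,0,0.085,1],[0.385,-1,0,0,1],[0.385,-1,0,0,1],[0.385,-1,0,0,1],[0.385,-1,0,0,1],[0.385,-1,0,0,1],[0.385,-1,0,0,1],[0.385,-1,0,0,1],[0.385,-1,0,0,1],[0.385,-1,0,0,1],[0.385,-1,0,0,1],[0.385,-1,0,0,1],[0.385,-1,0,0,1],[0.385,-1,0,0,1],[0.385,-1,0,0,1],[0.385,-1,0,0,1]]' 40
python3 go.py 0 .16 .070
```

```text
vase_cream 0.97 [[ 0.74379273 -0.14144102  0.        ]]
jar_powder 0.85 [[0.7398138  0.11288475 0.        ]]
button_tin 0.6 [[0.55480067 0.3470223  0.        ]]
basket_ivy 0.81 [[0.35912473 0.34258428 0.        ]]
[[ 0.64791398 -0.04541571  0.1       ]
 [ 0.63837354 -0.14094047  0.1       ]]
time: 3.3
tool_pos: [0.5678, 0.0762, 0.2316]
tcp_rot: [3.138, -0.153, 0.001]
wrist_force: [0.5, -1.2, -0.4]
width: 0.998
grip_force: 0.0
t 3.3 pump xyz mm [  1.2 161.1 231.6] F [ 0.5 -1.2 -0.4] w 0.998 g 0.0
spin units 0.02
shift [-0.03  0.02  3.23]
```

```bash
python3 -m creep '[[-0.03,0.02,0.6,0.02,1],[0,0,0.8,0,1],[0,0,0.8,0,1],[0,0,0.6,0,1],[0,0,0.37,0,1],[0,0,0,0,1],[0,0,0,0,0],[0,0,0,0,0],[0,0,0,0,0],[0,0,0,0,0],[0,0,0,0,0],[0,0,0,0,0]]' 60
python3 go.py 0 .16 .070
```

```text
time: 4.8
tool_pos: [0.5667, 0.0733, 0.075]
tcp_rot: [3.137, -0.159, 0.004]
wrist_force: [-1.6, -1.2, 6.1]
width: 0.465
grip_force: 60.0
t 4.8 pump xyz mm [  0.4 158.1  75. ] F [-1.6 -1.2  6.1] w 0.465 g 60.0
spin units -0.02
shift [-0.01 -0.04  0.1 ]
```

```bash
python3 -m creep '[[0,0,-0.1,0,0],[0,0,-0.1,0,0],[0,0,-0.1,0,0],[0,0,-0.08,0,0],[0,0,0,0,0],[0,0,0,0,0]]'
python3 go.py 0 .16 .088
```

```text
time: 5.55
tool_pos: [0.5666, 0.0734, 0.093]
tcp_rot: [3.137, -0.16, 0.004]
wrist_force: [3.9, -2.9, 3.7]
width: 0.463
grip_force: 65.3
t 5.55 pump xyz mm [  0.3 158.1  93. ] F [ 3.9 -2.9  3.7] w 0.463 g 65.3
spin units -0.02
shift [-0.01 -0.04  0.1 ]
```

```bash
python3 -m creep '[[0,0,0,0,1],[0,0,0,0,1],[0,0,0,0,1],[0,0,0,0,1],[0,0,-0.5,0,1],[0,0,-0.8,0,1],[-0.6,0.7,-0.5,0,1],[-0.7,0.8,0,0,1],[-0.55,0.66,0,0,1],[0,0,0,0,1],[0,0,0,0,1]]'
python3 go.py -.0928 .0522 .103
python3 - <<'E'
from fit import *
v=np.load("pose.npy")
p=bot.read_camera("top")
im=cv2.resize(np.ascontiguousarray(p["pixels"][130:280,230:430,::-1]),(800,600),interpolation=cv2.INTER_CUBIC)
P=pts(v);P[1,2]+=.018
for q in (proj(p,P)-[230,130])*4: cv2.drawMarker(im,tuple(int(a) for a in q),(0,255,255),0,10,1)
cv2.imwrite("pics/a.png",im)
E
```

```text
time: 6.92
tool_pos: [0.4631, -0.0242, 0.1821]
tcp_rot: [-3.137, 0.161, -0.002]
wrist_force: [0.2, -0.6, 1.0]
width: 1.001
grip_force: 0.0
t 6.92 pump xyz mm [-93.   50.7 182.1] F [ 0.2 -0.6  1. ] w 1.001 g 0.0
spin units -0.03
shift [ 0.   -0.03  1.58]
```

View pics/a.png

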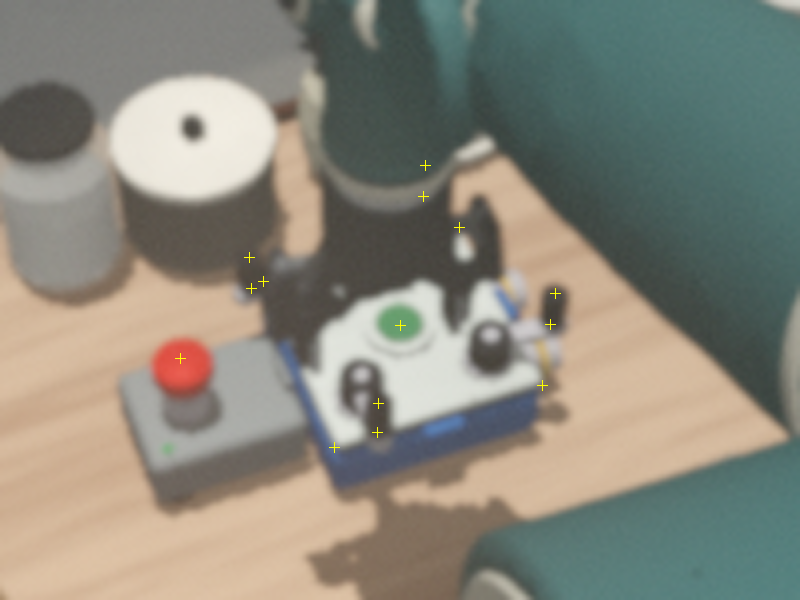

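Knob is out (its top has moved to crop (183,356)), and the gripper is over nut 1. Descending to grip.

```bash
python3 -m creep '[[0,0,0.6,0.03,1],[0,0,0.6,0,1],[0,0,0.36,0,1],[0,0,0,0,1],[0,0,0,0,0],[0,0,0,0,0],[0,0,0,0,0],[0,0,0,0,0],[0,0,0,0,0],[0,0,0,0,0],[0,0,0,0,0],[0,0,0,0,0]]' 25
python3 go.py -.0928 .0522 .103
```

```text
time: 8.48
tool_pos: [0.4629, -0.0246, 0.1043]
tcp_rot: [3.137, -0.164, 0.001]
wrist_force: [-0.7, -1.3, 5.7]
width: 0.219
grip_force: 26.5
t 8.47 pump xyz mm [-93.2  50.3 104.3] F [-0.7 -1.3  5.7] w 0.219 g 26.5
spin units -0.05
shift [ 0.01 -0.04  0.03]
```

```bash
cat > arc.py <<'E'
import sys
from fit import *
# arc.py i th0 th1 n : tool-axis shifts (tool x = pump x, tool y = -pump y), units .05 m
i,t0,t1,n=int(sys.argv[1])-1,float(sys.argv[2]),float(sys.argv[3]),int(sys.argv[4])
th=np.linspace(t0,t1,n+1)
P=np.array([grip(i,t,-.005*t/np.pi) for t in th])*[1,-1,-1]/.05
Q=np.round(P-P[0],2); print(np.round(np.diff(Q,axis=0),2).tolist())
E
python3 arc.py 1 .07 3.22 15
```

```text
[[0.03, -0.19, 0.01], [0.07, -0.17, 0.0], [0.11, -0.16, 0.01], [0.14, -0.13, 0.01], [0.16, -0.1, 0.0], [0.17, -0.06, 0.01], [0.19, -0.03, 0.01], [0.19, 0.02, 0.0], [0.18, 0.05, 0.01], [0.17, 0.09, 0.01], [0.14, 0.12, 0.0], [0.11, 0.15, 0.01], [0.09, 0.17, 0.01], [0.04, 0.18, 0.0], [0.01, 0.19, 0.01]]
```

Half first, as a check.

```bash
python3 -m creep '[[0.03,-0.19,0.01,0,0],[0.07,-0.17,0,0,0],[0.11,-0.16,0.01,0,0],[0.14,-0.13,0.01,0,0],[0.16,-0.1,0,0,0],[0.17,-0.06,0.01,0,0],[0.19,-0.03,0.01,0,0]]'
python3 go.py -.048 .093 .103
```

```text
time: 9.35
tool_pos: [0.51, 0.0116, 0.1015]
tcp_rot: [3.134, -0.162, -0.003]
wrist_force: [-4.0, -8.7, 8.0]
width: 0.224
grip_force: 27.2
t 9.35 pump xyz mm [-49.9  91.1 101.5] F [-4.  -8.7  8. ] w 0.224 g 27.2
spin units -0.04
shift [ 0.04 -0.04 -0.03]
```

```bash
python3 -m creep '[[0.19,0.04,0,0,0],[0.18,0.06,0.01,0,0],[0.17,0.09,0.01,0,0],[0.14,0.12,0,0,0],[0.11,0.15,0.01,0,0],[0.09,0.17,0.01,0,0],[0.04,0.18,0,0,0],[0.01,0.19,0.01,0,0],[0,0,0,0,0],[0,0,0,0,0]]'
python3 go.py -.003 .048 .098
```

```text
time: 10.6
tool_pos: [0.552, -0.0408, 0.0996]
tcp_rot: [-3.136, 0.165, -0.001]
wrist_force: [-1.5, 1.5, 7.8]
width: 0.226
grip_force: 26.8
t 10.6 pump xyz mm [-2.9 43.  99.6] F [-1.5  1.5  7.8] w 0.226 g 26.8
spin units -0.06
shift [-0.   -0.1   0.03]
```

```bash
python3 -m creep '[[0,0,0,0,1],[0,0,0,0,1],[0,0,0,0,1],[0,0,0,0,1],[0,0,-0.5,0.03,1],[0,0,-0.6,0.03,1],[0.5,0.5,-0.1,0,1],[0.8,0.8,0,0,1],[0.61,0.64,0,0,1],[0,0,0.1,0,1],[0,0,0.5,0,1],[0,0,0,0,1]]'
python3 go.py .0927 -.054 .103
```

```text
time: 12.1
tool_pos: [0.6326, -0.1475, 0.1257]
tcp_rot: [-3.135, 0.174, 0.01]
wrist_force: [-1.0, 0.4, -0.3]
width: 0.996
grip_force: 0.0
t 12.1 pump xyz mm [ 87.9 -55.1 125.7] F [-1.   0.4 -0.3] w 0.996 g 0.0
spin units -0.11
shift [ 0.1  -0.02  0.45]
```

```bash
python3 arc.py 3 .1 3.23 15; python3 arc.py 2 .1 3.23 15;python3 arc.py 4 .02 3.23 15
```

```text
[[-0.04, 0.18, 0.01], [-0.07, 0.18, 0.0], [-0.11, 0.15, 0.01], [-0.14, 0.12, 0.01], [-0.16, 0.1, 0.0], [-0.18, 0.06, 0.01], [-0.19, 0.02, 0.01], [-0.18, -0.02, 0.0], [-0.18, -0.05, 0.01], [-0.17, -0.1, 0.01], [-0.14, -0.12, 0.0], [-0.11, -0.15, 0.01], [-0.08, -0.17, 0.01], [-0.04, -0.18, 0.0], [0.0, -0.19, 0.01]]
[[0.18, 0.04, 0.01], [0.18, 0.07, 0.0], [0.15, 0.11, 0.01], [0.12, 0.14, 0.01], [0.1, 0.16, 0.0], [0.06, 0.18, 0.01], [0.02, 0.19, 0.01], [-0.02, 0.18, 0.0], [-0.05, 0.18, 0.01], [-0.1, 0.17, 0.01], [-0.12, 0.14, 0.0], [-0.15, 0.11, 0.01], [-0.17, 0.08, 0.01], [-0.18, 0.04, 0.0], [-0.19, 0.0, 0.01]]
[[-0.19, -0.02, 0.01], [-0.18, -0.07, 0.0], [-0.17, -0.1, 0.01], [-0.13, -0.13, 0.01], [-0.11, -0.16, 0.0], [-0.07, -0.18, 0.01], [-0.03, -0.19, 0.01], [0.01, -0.19, 0.0], [0.05, -0.19, 0.01], [0.09, -0.17, 0.01], [0.12, -0.15, 0.0], [0.15, -0.12, 0.01], [0.18, -0.08, 0.01], [0.19, -0.04, 0.01], [0.19, -0.01, 0.0]]
```

```bash
python3 -m creep '[[0.09,-0.01,0.2,-0.1,1],[0,0,0.23,0,1],[0,0,0,0,1],[0,0,0,0,0],[0,0,0,0,0],[0,0,0,0,0],[0,0,0,0,0],[0,0,0,0,0],[0,0,0,0,0],[0,0,0,0,0],[0,0,0,0,0]]'
python3 go.py .0927 -.054 .103
```

```text
time: 13.48
tool_pos: [0.6403, -0.1486, 0.1076]
tcp_rot: [-3.137, 0.158, -0.001]
wrist_force: [0.9, 2.9, 3.2]
width: 0.222
grip_force: 26.1
t 13.47 pump xyz mm [ 95.6 -55.4 107.6] F [0.9 2.9 3.2] w 0.222 g 26.1
spin units -0.01
shift [-0.06 -0.03  0.09]
```

```bash
python3 -m creep '[[-0.06,0.17,0.03,0,0],[-0.09,0.18,0.02,0,0],[-0.12,0.15,0.02,0,0],[-0.14,0.12,0.01,0,0],[-0.16,0.1,0,0,0],[-0.18,0.06,0.01,0,0],[-0.19,0.02,0.01,0,0]]'
python3 go.py .048 -.093 .103
```

```text
time: 14.35
tool_pos: [0.5916, -0.1833, 0.1047]
tcp_rot: [-3.136, 0.16, -0.01]
wrist_force: [4.3, 7.1, 8.5]
width: 0.223
grip_force: 27.0
t 14.35 pump xyz mm [ 50.7 -94.8 104.7] F [4.3 7.1 8.5] w 0.223 g 27.0
spin units -0.02
shift [-0.05 -0.04  0.03]
```

```bash
python3 -m creep '[[-0.19,-0.04,0.01,0,0],[-0.19,-0.07,0.01,0,0],[-0.17,-0.1,0.01,0,0],[-0.14,-0.12,0,0,0],[-0.11,-0.15,0.01,0,0],[-0.08,-0.17,0.01,0,0],[-0.04,-0.18,0,0,0],[0,-0.18,0.01,0,0],[0,0,0,0,0],[0,0,0,0,0]]'
python3 go.py .003 -.048 .098
```

```text
time: 15.6
tool_pos: [0.5512, -0.1306, 0.1022]
tcp_rot: [3.135, -0.158, 0.01]
wrist_force: [1.2, -0.7, 10.8]
width: 0.225
grip_force: 26.7
t 15.6 pump xyz mm [  5.2 -46.4 102.2] F [ 1.2 -0.7 10.8] w 0.225 g 26.7
spin units -0.01
shift [-0.05  0.03  0.08]
```

```bash
python3 -m creep '[[0,-0.03,0,0,0],[0,0,0,0,0],[0,0,0,0,1],[0,0,0,0,1],[0,0,0,0,1],[0,0,0,0,1],[0,0,-0.5,0,1],[0,0,-0.6,0,1],[0.2,-0.6,-0.2,0,1],[0.3,-0.9,0,0,1],[0.3,-0.9,0,0,1],[0.06,-0.45,0,0,1],[0,0,0,0,1]]'
python3 go.py .0527 .0915 .103
```

```text
time: 17.23
tool_pos: [0.6055, 0.0112, 0.1638]
tcp_rot: [3.137, -0.154, -0.002]
wrist_force: [0.6, -0.5, -0.3]
width: 1.0
grip_force: 0.0
t 17.23 pump xyz mm [ 45.1 100.1 163.8] F [ 0.6 -0.5 -0.3] w 1.0 g 0.0
spin units 0.02
shift [0.15 0.17 1.22]
```

```bash
python3 -m creep '[[0.14,0.17,0.5,0,1],[0,0,0.5,0,1],[0,0,0.21,0,1],[0,0,0,0,1],[0,0,0,0,0],[0,0,0,0,0],[0,0,0,0,0],[0,0,0,0,0],[0,0,0,0,0],[0,0,0,0,0],[0,0,0,0,0],[0,0,0,0,0]]'
python3 go.py .0527 .0915 .103
```

```text
time: 18.73
tool_pos: [0.6125, 0.0022, 0.1047]
tcp_rot: [-3.136, 0.158, -0.002]
wrist_force: [-1.0, 5.4, 3.3]
width: 0.22
grip_force: 25.8
t 18.73 pump xyz mm [ 53.   91.9 104.7] F [-1.   5.4  3.3] w 0.22 g 25.8
spin units -0.01
shift [-0.01  0.01  0.03]
```

```bash
python3 -m creep '[[0.18,0.04,0.02,0,0],[0.18,0.07,0.01,0,0],[0.15,0.11,0.01,0,0],[0.12,0.14,0.01,0,0],[0.1,0.16,0,0,0],[0.06,0.18,0.01,0,0],[0.02,0.19,0.01,0,0]]'
python3 go.py .093 .048 .103
```

```text
time: 19.6
tool_pos: [0.65, -0.0475, 0.102]
tcp_rot: [-3.137, 0.158, -0.008]
wrist_force: [2.8, 3.1, 4.8]
width: 0.227
grip_force: 26.0
t 19.6 pump xyz mm [ 95.3  46.1 102. ] F [2.8 3.1 4.8] w 0.227 g 26.0
spin units -0.01
shift [-0.05 -0.04 -0.02]
```

```bash
python3 -m creep '[[-0.04,0.18,0.01,0,0],[-0.06,0.18,0.01,0,0],[-0.1,0.17,0.01,0,0],[-0.12,0.14,0,0,0],[-0.15,0.11,0.01,0,0],[-0.17,0.08,0.01,0,0],[-0.18,0.03,0,0,0],[-0.19,0,0.01,0,0],[0,0,0,0,0],[0,0,0,0,0]]'
python3 go.py .048 .003 .098
```

```text
time: 20.85
tool_pos: [0.5944, -0.0863, 0.099]
tcp_rot: [-3.137, 0.159, -0.006]
wrist_force: [1.6, 5.8, 7.0]
width: 0.221
grip_force: 26.3
t 20.85 pump xyz mm [43.8  2.  99. ] F [1.6 5.8 7. ] w 0.221 g 26.3
spin units -0.01
shift [ 0.08 -0.02  0.02]
```

```bash
python3 -m creep '[[-0.05,0,0,0,0],[0,0,0,0,0],[0,0,0,0,1],[0,0,0,0,1],[0,0,0,0,1],[0,0,0,0,1],[0,0,-0.5,0,1],[0,0,-0.6,0,1],[-0.5,0.5,-0.3,0,1],[-0.8,0.8,0,0,1],[-0.48,0.6,0,0,1],[0,0,0,0,1],[0,0,0,0,1]]'
python3 go.py -.048 -.094 .103
```

```text
time: 22.48
tool_pos: [0.4927, -0.172, 0.1674]
tcp_rot: [-3.137, 0.159, -0.001]
wrist_force: [0.2, 0.4, -0.1]
width: 1.0
grip_force: 0.0
t 22.48 pump xyz mm [-48.9 -93.4 167.4] F [ 0.2  0.4 -0.1] w 1.0 g 0.0
spin units -0.02
shift [0.02 0.01 1.29]
```

Run:
```python
from fit import *
v=np.load("pose.npy")
p=bot.read_camera("top")
im=cv2.resize(np.ascontiguousarray(p["pixels"][130:280,230:430,::-1]),(800,600),interpolation=cv2.INTER_CUBIC)
for i,t in((0,3.22),(1,3.22),(2,3.22),(3,0)):
  for z in (.13,.096):
    q=(proj(p,W(v,[grip(i,t,z-.005*t/3.14)]))[0]-[230,130])*4; cv2.drawMarker(im,tuple(int(a) for a in q),(0,255,255),0,10,1)
cv2.imwrite("pics/b.png",im)
```

```text
(no output)
```

View pics/b.png

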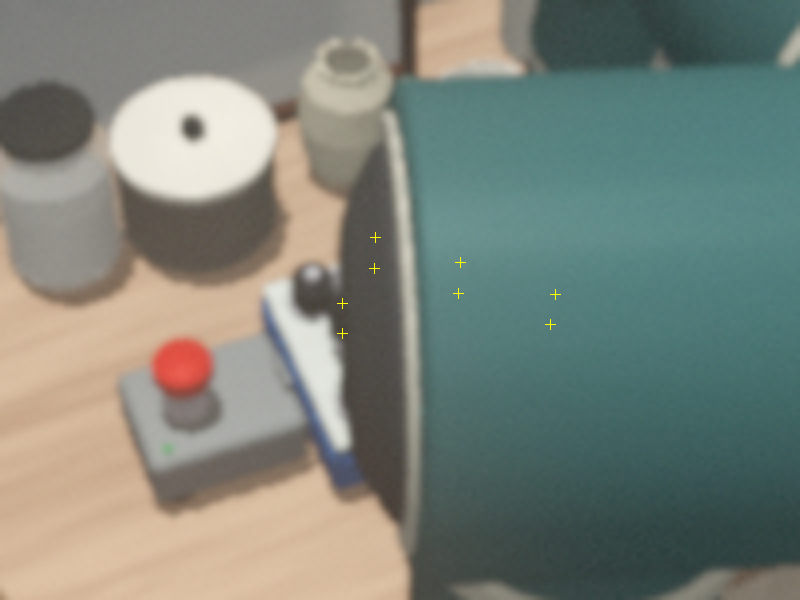

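The arm hides the cover. I'll step aside once to check the first three nuts before starting the fourth.

```bash
python3 -m creep '[[0,0.5,-0.3,0,1],[0,1,0,0,1],[0,1,0,0,1],[0,1,0,0,1],[0,1,0,0,1],[0,1,0,0,1],[0,0.5,0,0,1],[0,0,0,0,1]]'
python3 - <<'E'
from fit import *
v=np.load("pose.npy")
p=bot.read_camera("top")
im=cv2.resize(np.ascontiguousarray(p["pixels"][130:280,230:430,::-1]),(800,600),interpolation=cv2.INTER_CUBIC)
for i,t in((0,3.22),(1,3.22),(2,3.22),(3,0)):
  for z in (.13,.096):
    q=(proj(p,W(v,[grip(i,t,z-.005*t/3.14)]))[0]-[230,130])*4; cv2.drawMarker(im,tuple(int(a) for a in q),(0,255,255),0,10,1)
cv2.imwrite("pics/c.png",im)
E
```

```text
time: 23.52
tool_pos: [0.4626, -0.4712, 0.1817]
tcp_rot: [-3.137, 0.16, 0.0]
wrist_force: [0.1, 0.4, -0.7]
width: 1.0
grip_force: 0.0
```

View pics/c.png

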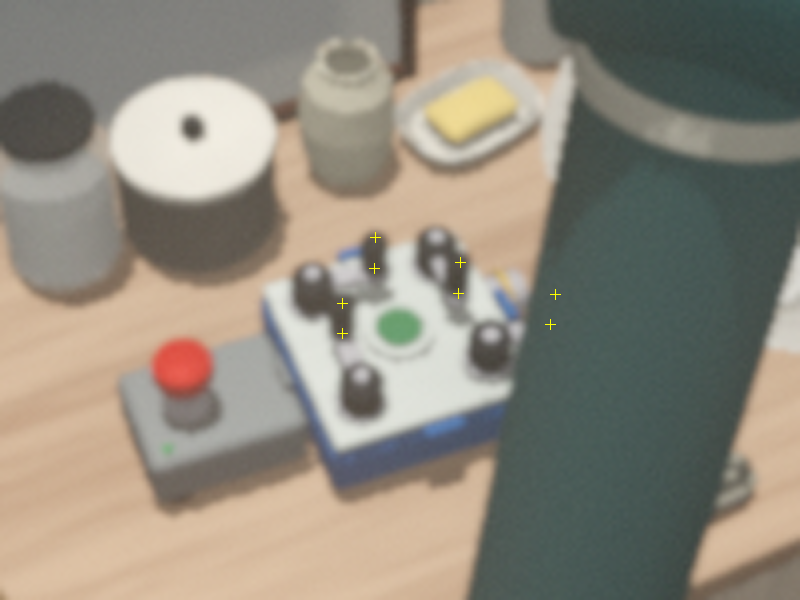

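All three handles lie on their 3.22 rad markers: nut 1 at (342,318), nut 2 at (375,252) and nut 3 at (458,278). The knob is still out at (183,367). Going back for nut 4.

```bash
python3 -m creep '[[0,-0.5,0,0,1],[0,-1,0,0,1],[0,-1,0,0,1],[0,-1,0,0,1],[0,-1,0,0,1],[0,-1,0,0,1],[0.02,-0.48,0,0,1],[0,0,0,0,1],[0,0,0.6,0,1],[0,0,0.6,0,1],[0,0,0.34,0,1],[0,0,0,0,1],[0,0,0,0,0],[0,0,0,0,0],[0,0,0,0,0],[0,0,0,0,0],[0,0,0,0,0],[0,0,0,0,0],[0,0,0,0,0],[0,0,0,0,0]]'
python3 go.py -.048 -.094 .103
```

```text
time: 26.08
tool_pos: [0.4938, -0.1743, 0.1062]
tcp_rot: [3.136, -0.158, 0.002]
wrist_force: [-1.8, -5.2, 4.7]
width: 0.223
grip_force: 25.8
t 26.07 pump xyz mm [-47.6 -95.6 106.2] F [-1.8 -5.2  4.7] w 0.223 g 25.8
spin units -0.01
shift [-0.01 -0.03  0.06]
```

```bash
python3 -m creep '[[-0.19,-0.02,0.03,0,0],[-0.18,-0.07,0.02,0,0],[-0.17,-0.1,0.01,0,0],[-0.13,-0.13,0.01,0,0],[-0.11,-0.16,0,0,0],[-0.07,-0.18,0.01,0,0],[-0.03,-0.19,0.01,0,0]]'
python3 go.py -.093 -.048 .103
```

```text
time: 26.95
tool_pos: [0.4554, -0.1272, 0.103]
tcp_rot: [3.136, -0.158, 0.006]
wrist_force: [-1.0, -3.1, 9.6]
width: 0.225
grip_force: 26.3
t 26.95 pump xyz mm [-90.4 -52.5 103. ] F [-1.  -3.1  9.6] w 0.225 g 26.3
spin units -0.01
shift [-0.05 -0.09 -0.  ]
```

```bash
python3 -m creep '[[0.01,-0.19,0.01,0,0],[0.05,-0.19,0.01,0,0],[0.09,-0.17,0.01,0,0],[0.12,-0.15,0,0,0],[0.15,-0.12,0.01,0,0],[0.17,-0.08,0.01,0,0],[0.18,-0.04,0.01,0,0],[0.19,-0.01,0,0,0],[0,0,0,0,0],[0,0,0,0,0]]'
python3 go.py -.048 -.003 .098
```

```text
time: 28.2
tool_pos: [0.5089, -0.0851, 0.1004]
tcp_rot: [3.136, -0.157, 0.008]
wrist_force: [-1.1, -4.2, 10.5]
width: 0.227
grip_force: 26.7
t 28.2 pump xyz mm [-41.4  -5.3 100.4] F [-1.1 -4.2 10.5] w 0.227 g 26.7
spin units -0.01
shift [-0.13 -0.05  0.05]
```

```bash
python3 -m creep '[[0,0,0,0,1],[0,0,0,0,1],[0,0,0,0,1],[0,0,0,0,1],[0,0,-0.5,0,1],[0,0,-0.6,0,1],[0.2,-0.7,-0.3,0,0.5],[0.3,-1,0,0,0],[0.3,-1,0,0,0],[0.03,-0.57,0,0,0],[0,0,0,0,0],[0,0,0,0,0],[0,0,0,0,0]]'
python3 go.py 0 .1585 .090
python3 - <<'E'
from fit import *
v=np.load("pose.npy")
p=bot.read_camera("top")
im=cv2.resize(np.ascontiguousarray(p["pixels"][130:280,230:430,::-1]),(800,600),interpolation=cv2.INTER_CUBIC)
for i,t in((0,3.22),(1,3.22),(2,3.22),(3,3.22)):
  for z in (.13,.096):
    q=(proj(p,W(v,[grip(i,t,z-.005*t/3.14)]))[0]-[230,130])*4; cv2.drawMarker(im,tuple(int(a) for a in q),(0,255,255),0,10,1)
cv2.imwrite("pics/d.png",im)
E
```

```text
time: 29.82
tool_pos: [0.5637, 0.0735, 0.1676]
tcp_rot: [3.137, -0.16, -0.001]
wrist_force: [-0.5, 0.1, 0.1]
width: -0.003
grip_force: 0.0
t 29.82 pump xyz mm [ -2.6 157.9 167.6] F [-0.5  0.1  0.1] w -0.003 g 0.0
spin units -0.02
shift [ 0.05 -0.01  1.55]
```

View pics/d.png

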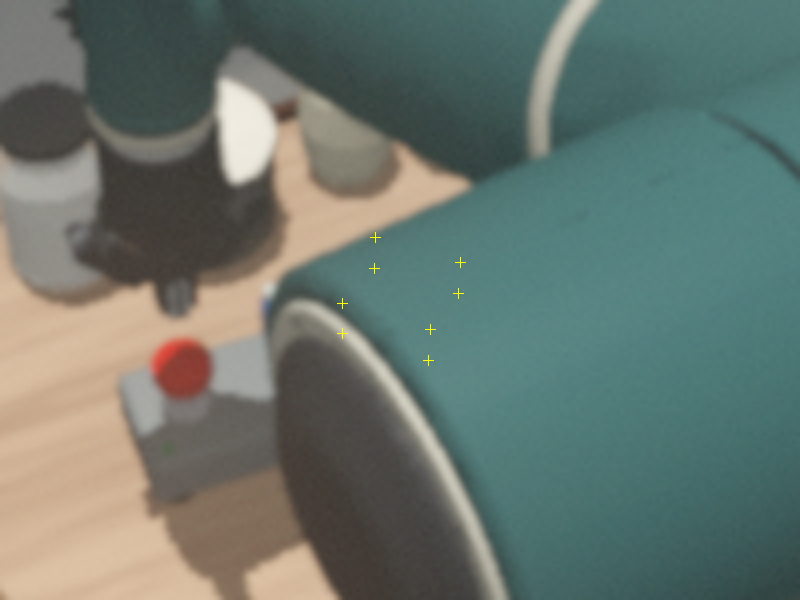

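The arm hides the cover again. I'll step right to confirm nut 4 before pushing the knob.

```bash
python3 -m creep '[[0,0.5,-0.4,0,0],[0,1,-0.3,0,0],[0,1,0,0,0],[-0.3,1,0,0,0],[-0.3,1,0,0,0],[-0.3,1,0,0,0],[-0.3,1,0,0,0],[-0.3,1,0,0,0],[-0.3,1,0,0,0],[-0.3,1,0,0,0],[-0.3,1,0,0,0],[-0.3,1,0,0,0],[-0.3,1,0,0,0],[-0.3,1,0,0,0],[0,0.5,0,0,0],[0,0,0,0,0]]'
python3 - <<'E'
from fit import *
v=np.load("pose.npy")
p=bot.read_camera("top")
im=cv2.resize(np.ascontiguousarray(p["pixels"][130:280,230:430,::-1]),(800,600),interpolation=cv2.INTER_CUBIC)
for i,t in((0,3.22),(1,3.22),(2,3.22),(3,3.22)):
  for z in (.13,.096):
    q=(proj(p,W(v,[grip(i,t,z-.005*t/3.14)]))[0]-[230,130])*4; cv2.drawMarker(im,tuple(int(a) for a in q),(0,255,255),0,10,1)
cv2.imwrite("pics/e.png",im)
E
```

```text
time: 31.88
tool_pos: [0.3276, -0.6073, 0.2024]
tcp_rot: [3.137, -0.164, -0.0]
wrist_force: [0.4, 0.8, 0.1]
width: -0.0
grip_force: 0.0
```

View pics/e.png

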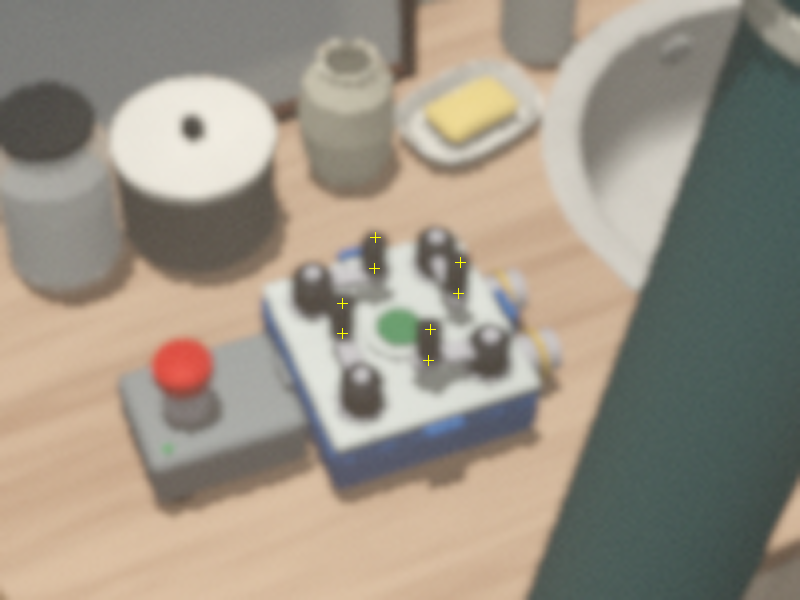

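```bash
python3 go.py 0 .1585 .19
```

```text
t 31.93 pump xyz mm [-169.5 -541.4  202.3] F [ 0.5  0.2 -0.6] w 0.004 g 0.0
spin units -0.04
shift [  3.34 -14.01   0.26]
```

All four handles are on their tight markers (nut 4 at (429,345)), and the knob is still out. Next I'll push it in with the fingers closed.

```bash
python3 -m creep '[[0.1,-0.5,0,-0.04,0],[0.24,-1,0,0,0],[0.24,-1,0,0,0],[0.24,-1,0,0,0],[0.24,-1,0,0,0],[0.24,-1,0,0,0],[0.24,-1,0,0,0],[0.24,-1,0,0,0],[0.24,-1,0,0,0],[0.24,-1,0,0,0],[0.24,-1,0,0,0],[0.24,-1,0,0,0],[0.24,-1,0,0,0],[0.24,-1,0,0,0],[0.12,-0.51,0,0,0],[0,0,0.6,0,0],[0,0,0.6,0,0],[0,0,0,0,0]]'
python3 go.py 0 .1585 .090
```

```text
time: 34.17
tool_pos: [0.5597, 0.0763, 0.14]
tcp_rot: [3.137, -0.15, -0.01]
wrist_force: [-1.3, 0.1, 0.5]
width: 0.005
grip_force: 0.0
t 34.17 pump xyz mm [ -6.8 160.3 140. ] F [-1.3  0.1  0.5] w 0.005 g 0.0
spin units 0.04
shift [0.14 0.04 1.  ]
```

```bash
python3 -m creep '[[0.13,0.04,0.4,0,0],[0,0,0.2,0,0],[0,0,0.1,0,0],[0,0,0.1,0,0],[0,0,0.1,0,0],[0,0,0.1,0,0],[0,0,0.03,0,0],[0,0,0,0,0]]'
python3 go.py 0 .1585 .090
```

```text
time: 35.17
tool_pos: [0.5699, 0.0732, 0.092]
tcp_rot: [-3.138, 0.152, -0.0]
wrist_force: [-2.5, -0.8, 5.0]
width: -0.001
grip_force: 2.5
t 35.17 pump xyz mm [  3.6 158.2  92. ] F [-2.5 -0.8  5. ] w -0.001 g 2.5
spin units 0.03
shift [-0.07 -0.01  0.04]
```

```bash
python3 -m creep '[[0,0,0.03,0,0],[0,0,0.03,0,0],[0,0,0,0,0]]'
python3 go.py; python3 -m creep '[[0,0,-0.3,0,0],[0,0,-0.6,0,0],[0,0,-0.8,0,0],[0,1,0,0,0],[0,1,0,0,0],[-0.3,1,0,0,0],[-0.3,1,0,0,0],[-0.3,1,0,0,0],[-0.3,1,0,0,0],[-0.3,1,0,0,0],[-0.3,1,0,0,0],[-0.3,1,0,0,0],[-0.3,1,0,0,0],[-0.3,1,0,0,0],[-0.3,1,0,0,0],[-0.3,1,0,0,0],[0,0,0,0,0]]'
python3 - <<'E'
from fit import *
p=bot.read_camera("top")
im=cv2.resize(np.ascontiguousarray(p["pixels"][130:280,230:430,::-1]),(800,600),interpolation=cv2.INTER_CUBIC)
cv2.imwrite("pics/f.png",im)
E
```

```text
time: 35.55
tool_pos: [0.57, 0.0732, 0.0918]
tcp_rot: [3.138, -0.152, 0.001]
wrist_force: [-9.5, -1.3, 20.1]
width: 0.001
grip_force: 10.2
t 35.55 pump xyz mm [  3.7 158.3  91.8] F [-9.5 -1.3 20.1] w 0.001 g 10.2
spin units 0.03
time: 37.67
tool_pos: [0.341, -0.5614, 0.1731]
tcp_rot: [3.136, -0.158, 0.0]
wrist_force: [0.1, 1.4, 0.0]
width: -0.0
grip_force: 0.0
```

View pics/f.png

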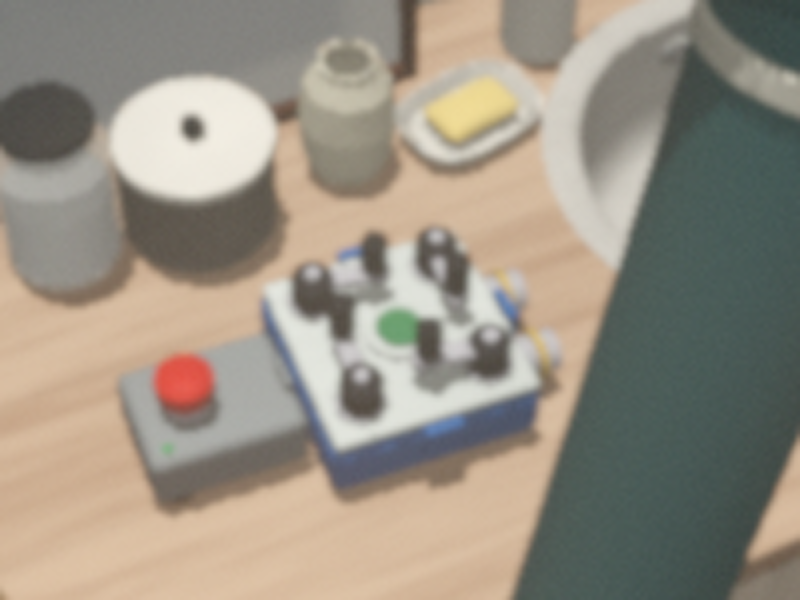

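The knob is back at its pushed-in position (184,378), and all four cranks point inward and are tight. The jar and vase haven't moved.

```bash
python3 -c "from workcell import bot; print(bot.finish_job())"
```

```text
the job is handed in; nothing more can be done
None
```

The job is handed in at about 38 s: the stop knob was pulled out, nuts 1, 3, 2 and 4 were each turned to about 3.2 rad (tight), and the knob was pushed fully back in; the last picture shows the cranks tight, the knob in, and the jar and vase unmoved.

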